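# Hold a roll over the baking dish with tongs for buttering

### The job

Pick up the kitchen tongs, pinch the golden roll (not the dark one) gently with them and lift it off the board, then hold it level over the middle of the glass baking dish, well clear of the rim, so that it can be brushed with butter and the drips fall into the dish. Only the tongs may touch the bread, and the dark roll, the dish and the other things stay where they are. Finish while still holding: the roll stays up in the closed tongs and nothing is put down.

Things in the scene. Friction and masses are not known exactly. Their poses are not given: they have to be found in the camera images.
- tongs: Stainless kitchen tongs with black grip sleeves, 233 mm long plus a hanging ring, 120 g: a V of two arms with a sprung hinge, lying on its side so that it opens in the level plane. Origin: underside, on the middle line of the open V, between the sleeves (the balance point), 92 mm from the hinge. x: hinge to tips; y: arm b to arm a; z up. The hinge head is 21 mm wide, 34 mm high.
- sleeve_a (a point): Middle of the grip sleeve of tongs arm a (+y side), 17 mm above the underside of the tongs. Each sleeve is 80 mm long, 7 mm thick and 24 mm high, standing on edge (5 to 29 mm above the worktop as the tongs lie). Site axes as tongs.
- sleeve_b (a point): Middle of the sleeve of arm b. Over both sleeves: 56 mm open, 41 mm closed on the roll (outer faces then parallel). Squeezing the sleeves from outside closes the tips, a spring reopens them: about 6.5 N at the sleeves starts the closing, 7.6 N reaches the roll; 0.45 of any further squeeze arrives at the tips.
- tip_a (a point): Middle of the inner face of the flat tip of arm a (32 mm long, 34 mm high, 3 mm thick steel, ends 21 mm further on in a scalloped edge), 201 mm from the hinge, 17 mm above the underside of the tongs.
- tip_b (a point): The same point on arm b. Open, the tips stand 84 mm apart inside; the roll belongs midway between tip_a and tip_b. The tongs' middle line runs from midway between the sleeves to midway between the tips, 109 mm.
- tongs_arm: Arm b of the tongs, which turns on the hinge; with the tongs open its origin is that of tongs.
- roll_center (a point): Centre (half-way up) of the golden roll: a small round crusty roll with a pale cross cut in its top, 50 mm in diameter with upright sides, 38 mm high, 25 to 55 g, standing on the board. z is up through its top. The crust is crushed if one tip presses it with more than 20 N; a squeeze of up to 35 N at the sleeves is safe, 18 to 25 N is plenty.
- roll: The golden roll; the origin is the centre of its underside.
- dark_roll_center (a point): Centre (half-way up) of the dark brown roll with sesame seeds, same size as the golden one, about 105 mm from it on the board. To be left alone: tongs come in from the robot's side, across the line that joins the two rolls.
- dark_roll: The dark roll; the origin is the centre of its underside.
- board: Striped wooden bread board, fixed, 150 mm (its x) by 210 mm (its y) by 15 mm thick; origin at the centre of its underside. The two rolls stand side by side along its y.
- dish_mouth (a point): Centre of the mouth of the square clear glass baking dish, level with its rim: 203 mm square, 228 mm over its two lugs (on its y), 50 mm high, loose, 0.85 kg.
- dish: The glass baking dish; origin at the centre of its underside.
- canister: Small lidded stainless canister with a pouring flap, 73 mm diameter, 94 mm high, loose; origin at the centre of its underside. Bystander.
- skewer_cup: Ceramic cup, 76 mm diameter and 85 mm high, with bamboo skewers standing up to 180 mm; loose; origin at the centre of its underside. Bystander.
- colander: Orange plastic colander, 198 mm diameter (242 over the handles), 98 mm high, loose; origin at the centre of its underside. Bystander.
- spoon: White porcelain spoon, 120 mm long, 15 mm high, loose, lying on the worktop; origin at its underside near the bowl. Bystander.
Not all that is in view belongs to the job. What is meant by the roll is not green, and is the larger of those in its own colour.

How it is judged:
By the outcome, as a careful person would: the job done as asked, in the order asked, and still so for the second after the job is handed in, while the arm keeps its last pose, push and grip.
It also fails if it takes over 45 s, if anything falls off the work surface, if the arm or the gripper's body presses on something with over 40 N, if the wrist force passes 120 N, or if a joint passes its speed limit or range.

### The arm

A 6-joint arm with a two-finger parallel gripper is mounted at the origin on the work surface. World frame = base frame: x ahead of the robot, y to its left, z up, the work surface at z = 0. Lengths are in m, angles in degrees, forces in N, time in s.
With the tool pointing down it reaches from about 0.25 to 0.725 m from the base axis. Payload 9.7 kg.
Tool frame: the origin (TCP) lies at the very end of the fingers, on their centre line; the grasp point (between the pads) lies 19 mm behind it; z points along the fingers, y is the direction in which the jaws open and shut (so a half turn about z gives the same grasp; the last joint's range is limited). The gripper opens to 85 mm and grips with 20 to 120 N. Pads are 22 mm wide; open, the fingers measure 114 mm over their backs; the gripper's body (76 mm by 85 mm) begins 54 mm behind the grasp point. The pads swing forward as they close: fully open they stand 13 mm farther back than shut.
Start: joints at [-67.151, 4.979, 10.078, 95.1, 0, 90], TCP at [0.214, -0.507, 0.231] pointing down, gripper open.
Joint ranges: [-179.16, 179.16], [-48.56, 103.87], [-65.8, 70.77], [-126.05, 130.52], [-82.76, 87.17], [-180, 180]. Speed limits (degrees/s): [127.2, 127.2, 147.25, 180, 180, 180].

### API

Orientations are given as [roll, pitch, yaw] about the fixed x, y, z axes, in that order (R = Rz(yaw) Ry(pitch) Rx(roll)).
In Python, from workcell import bot gives the robot as it stands.
- The arm moves only by the shell command python3 -m pendant 'ROWS' [FORCE]. ROWS is JSON, a list that holds one entry, the list of rows, each a list of 7 numbers: the shift along the tool's x, y, z in cm, then the turn, a rotation vector about the tool's x, y, z in rad, then the opening in per cent of the stroke, from 0 (shut) to 100 (fully open). In form: [[[dx, dy, dz, ax, ay, az, gripper], ...]]. A call has 1 to 5 rows; each row shifts and turns the pose as measured when the row begins, along the tool's axes as they then stand; what a row does not reach is not made up. A row lasts 1/12 s, in which the tool goes at most 41.7 mm and 7.16 degrees, less where a joint would pass 70% of its speed; a pose out of reach is approached as far as the arm can. A call with a gripper value outside its range is refused whole. The fingers move at their own pace and stop on an object; FORCE is the grip in N (left out, the last holds). Time passes only in rows, so rows that do not move let the fingers close. It gives the time, the measured TCP pose, the force and the opening at its end, in the units of the state.
- bot.get_obs(): the state, without advancing time (a new reading comes with each control period).
- bot.camera(name): name is "side" or "top"; returns the picture (384x512x3 uint8, red, green, blue); there is no depth.
- bot.get_calibration(name): a dict with "intrinsics" (3x3 intrinsics, pixels), "pose" (4x4, takes a point from camera to world coordinates). Camera axes: x right, y down, z forward; pixel columns grow to the right and rows downward; lengths in m; the calibration is good to about 2 mm. A picture is of the moment at which its call begins. get_calibration takes no time and is no camera call.
- bot.job_done(): hands the job in, once; it reports no verdict.
Trained networks look in the newest picture that a camera, given by its name, has taken for a name from the list of things; names that differ only in an ending like _2 or _b are one class to them, and where a whole thing is asked for, a point or a joint stands for the part that bears it (a point fixed in the world has none). Each returns a list of dicts, best first, with "confidence" (0 to 1); they miss things now and then, are a little off and sometimes report something else, mostly with a low value. They report only what shows in the picture. A call takes as long as a camera call. They do not tell look-alikes from the thing itself.
- bot.masks_of(camera, thing): "pixels" (384x512 bool, what is visible of it) and "extent" ([left, top, right, bottom] in pixels, round what is visible of it).
- bot.mark_of(camera, thing): "uv" ([column, row] in pixels: a listed point, or the origin of a listed thing).
The state is a dict: "time": time; "q": joint angles; "qd": joint speeds; "joint_efforts": joint torques, N m; "ee_pos": TCP position; "tcp_rot": TCP orientation; "wrist_force": force on the tool from outside, world axes, zero at the start; "torque": the same for the moment, N m; "opening": finger opening in m.
Only numpy, scipy, OpenCV 4.12 (cv2) and the standard library are available. Lean on these libraries where they do the work, as an engineer would, in place of code of your own. Each camera call takes 0.05 s, during which the arm holds its last target. There are 200 camera calls.

## Working session

There is one attempt and no reset: what is moved stays moved. The work goes in short steps, Python scripts to look and compute and a shell command to move; the robot and the scene stay as the last step left them, time stands still between calls to the robot, and variables do not carry over. Pictures are saved under pics/ and viewed, about 8 in all and at most 12, crops included, and the job is handed in when it is done.

```bash
mkdir -p pics; ls; cat > h.py <<'E'
import numpy as np, cv2
from workcell import bot
def pic(n,f,crop=None,s=1):
    im=bot.camera(n)
    if crop: im=im[crop[1]:crop[3],crop[0]:crop[2]]
    im=cv2.resize(im,None,fx=s,fy=s,interpolation=cv2.INTER_CUBIC)
    cv2.imwrite('pics/'+f,im[:,:,::-1])
def ray(n,uv):
    c=bot.get_calibration(n);K=np.array(c['intrinsics']);T=np.array(c['pose'])
    d=T[:3,:3]@np.linalg.inv(K)@[uv[0],uv[1],1];return T[:3,3],d
def at(n,uv,z):
    o,d=ray(n,uv);return o+d*(z-o[2])/d[2]
def proj(n,p):
    c=bot.get_calibration(n);K=np.array(c['intrinsics']);T=np.array(c['pose'])
    x=K@(T[:3,:3].T@(np.array(p)-T[:3,3]));return x[:2]/x[2]
E
python3 - <<'E'
from h import *
a=bot.camera('top');b=bot.camera('side')
cv2.imwrite('pics/a.png',a[:,:,::-1]);cv2.imwrite('pics/b.png',b[:,:,::-1])
Z=dict(tongs=0,sleeve_a=.017,sleeve_b=.017,tip_a=.017,tip_b=.017,roll_center=.034,dark_roll_center=.034,board=0,dish_mouth=.05,dish=0,canister=0,skewer_cup=0,colander=0,spoon=0)
for n in ('top','side'):
    print(n,np.round(bot.get_calibration(n)['pose'],3).tolist())
    for t,z in Z.items():
        for m in bot.mark_of(n,t)[:3]:
            print(n,t,np.round(m['confidence'],2),np.round(m['uv'],1),np.round(at(n,m['uv'],z),4)[:2])
o=bot.get_obs();print(o['time'],o['ee_pos'],o['tcp_rot'],o['opening'])
E
```

```text
pics
top [[-0.012, -0.996, 0.088, 0.518], [-1.0, 0.013, 0.008, 0.005], [-0.009, -0.088, -0.996, 1.34], [0.0, 0.0, 0.0, 1.0]]
top tongs 0.58 [170. 244.] [0.4779 0.2905]
top sleeve_a 0.74 [159.9 246.9] [0.4703 0.3166]
top sleeve_a 0.62 [178.4 249.6] [0.4618 0.2621]
top sleeve_b 0.74 [159.9 246.9] [0.4703 0.3166]
top sleeve_b 0.62 [178.4 249.6] [0.4618 0.2621]
top tip_a 0.88 [159.1 209.6] [0.58   0.3199]
top tip_a 0.65 [190.6 216. ] [0.56   0.2264]
top tip_a 0.65 [373.5 242. ] [ 0.4773 -0.3106]
top tip_b 0.88 [159.1 209.6] [0.58   0.3199]
top tip_b 0.65 [190.6 216. ] [0.56   0.2264]
top tip_b 0.65 [373.5 242. ] [ 0.4773 -0.3106]
top roll_center 0.62 [281.2 205.3] [ 0.5874 -0.0413]
top roll_center 0.51 [317.5 221. ] [ 0.5404 -0.1461]
top roll_center 0.49 [252.2 257.3] [0.4379 0.0449]
top dark_roll_center 0.75 [246.6 205. ] [0.5895 0.0597]
top board 0.73 [259.5 209.3] [0.578  0.0226]
top dish_mouth 0.86 [379.6 244.8] [ 0.4701 -0.3199]
top dish_mouth 0.67 [278.5 204.4] [ 0.5892 -0.033 ]
top dish 0.83 [373.1 239. ] [ 0.4856 -0.3138]
top canister 0.98 [334.9 167.6] [ 0.7009 -0.2061]
top cani
[... 1138 characters left out ...]
86 0.014]
side board 0.2 [369.3 146.4] [ 0.4974 -0.3842]
side dish_mouth 0.73 [368.2 147.7] [ 0.4718 -0.3146]
side dish 0.57 [366.5 156.5] [ 0.4805 -0.3381]
side dish 0.25 [291.9 127.7] [ 0.724  -0.3144]
side dish 0.24 [260.5 210.1] [0.5776 0.018 ]
side canister 0.64 [278.3 147.6] [ 0.6963 -0.2101]
side skewer_cup 0.9 [166.3 235.9] [0.6943 0.2255]
side colander 0.81 [193.6 170.7] [0.8113 0.0189]
side colander 0.7 [219.  309.2] [0.4655 0.2908]
side spoon 0.75 [293.  127.3] [ 0.7227 -0.3182]
side spoon 0.57 [208.5 313.6] [0.4749 0.3118]
side spoon 0.15 [371.4 145.1] [ 0.4958 -0.3936]
1.5 [ 0.21355728 -0.50684894  0.23128209] [-1.79999457e+02  1.37914212e-03  2.28466293e+01] 0.08536663800271552
```

```bash
python3 - <<'E'
import cv2,numpy as np
a=cv2.imread('pics/a.png');b=cv2.imread('pics/b.png')
x=cv2.resize(a[90:310,130:430],(800,587),interpolation=2);cv2.imwrite('pics/a2.png',x)
x=cv2.resize(a[180:290,140:340],(800,440),interpolation=2);cv2.imwrite('pics/a3.png',x)
E
```

```text
(no output)
```

View pics/a3.png

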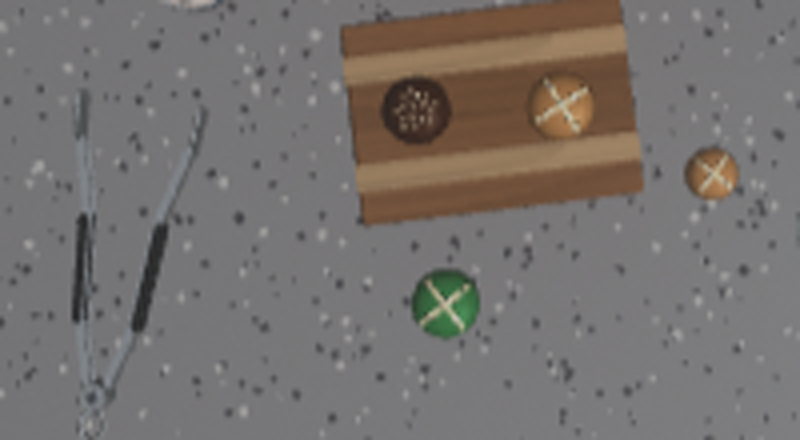

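View pics/b.png

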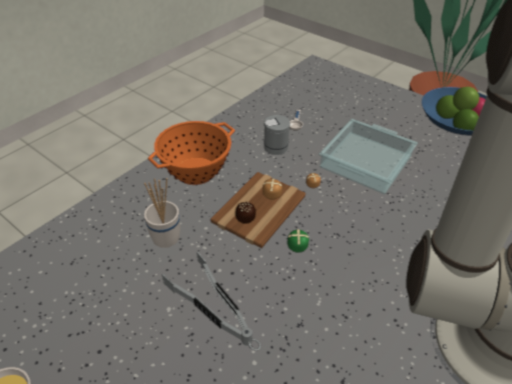

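Candidates for the golden roll in the top picture: the one on the board at (281,206), the smaller golden one off the board at (318,223) and the green one at (252,257). I choose the one on the board, because it is the larger golden roll and has the cross. The dark roll is at (245,207). The tongs are at (160–191, 203–280), with arm a on the left. Next I fit the poses.

```bash
cat > fit.py <<'E'
from h import *
from scipy.optimize import least_squares
def cyl(x,y,r,z0,z1):
    t=np.linspace(0,2*np.pi,40);return np.array([[x+r*np.cos(a),y+r*np.sin(a),z] for z in (z0,z1) for a in t])
def cen(n,pts):
    h=cv2.convexHull(np.array([proj(n,p) for p in pts],np.float32));m=cv2.moments(h)
    return np.array([m['m10'],m['m01']])/m['m00'],m['m00']
E
python3 - <<'E'
from fit import *
im={n:cv2.imread('pics/'+f)[:,:,::-1] for n,f in (('top','a.png'),('side','b.png'))}
# rolls via masks
for t in ('roll','dark_roll','dish'):
    ob={}
    for n in im:
        for m in bot.masks_of(n,t)[:3]:
            p=m['pixels'];ys,xs=np.nonzero(p);c=np.array([xs.mean(),ys.mean()])
            print(t,n,round(m['confidence'],2),c.round(1),p.sum(),np.round(m['extent'],1))
            want=dict(roll=.0,).get(t)
            if t=='dish':
                ob.setdefault(n,c)
            else:
                w=at(n,c,.034);g=[.583,-.04] if t=='roll' else [.583,.062]
                if np.hypot(*(w[:2]-g))<.03: ob.setdefault(n,c)
    for ns in (['top'],['side'],['top','side']):
        if not all(n in ob for n in ns): continue
        if t=='dish': f=lambda v:np.concatenate([cen(n,[(v[0]+a,v[1]+b,z) for a in(-.1,.1) for b in (-.1,.1) for z in (0,.05)])[0]-ob[n] for n in ns])
        else: f=lambda v:np.concatenate([cen(n,cyl(v[0],v[1],.025,.015,.053))[0]-ob[n] for n in ns])
        s=least_squares(f,[.5,-.1]);print('  fit',t,ns,s.x.round(4),s.fun.round(1))
# tongs sleeves: dark pixels near
res=[]
import itertools
S={}
for n in im:
    g=im[n].max(2).astype(float)
    for k,w in (('a',(.470,.3135)),('b',(.460,.264))):
        u=proj(n,[*w,.02]);
        lab=cv2.connectedComponentsWithStats((g<62).astype(np.uint8),connectivity=8)
        best=min(range(1,lab[0]),key=lambda i:np.hypot(*(lab[3][i]-u))+(100 if lab[2][i,4]<15 else 0))
        msk=lab[1]==best;S[n,k]=lab[3][best];print(n,k,u.round(1),lab[3][best].round(1),lab[2][best])
def sl(v,k):
    x,y,p=v;s=1 if k=='a' else -1;o=[]
    th=np.radians(4.65)*s
    for l in(-.04,.04):
        for b in(-.0035,.0035):
            for z in(.005,.029):
                X=l*np.cos(th)-b*np.sin(th);Y=s*.0245+l*np.sin(th)+b*np.cos(th)
                o.append((x+X*np.cos(p)-Y*np.sin(p),y+X*np.sin(p)+Y*np.cos(p),z))
    return o
M={('top','a'):(159.1,209.6),('top','b'):(190.6,216.0),('side','a'):(169.2,284.5)}
def f(v,ns):
    r=[]
    x,y,p=v;R=np.array([[np.cos(p),-np.sin(p)],[np.sin(p),np.cos(p)]])
    for n in ns:
        for k in 'ab':
            r.append(cen(n,sl(v,k))[0]-S[n,k])
            if (n,k) in M:
                q=R@[.109,.042*(1 if k=='a' else -1)];r.append(.5*(proj(n,[x+q[0],y+q[1],.017])-M[n,k]))
    return np.concatenate(r)
for ns in (['top'],['side'],['top','side']):
    s=least_squares(f,[.468,.289,-.14],args=(ns,));print(ns,s.x[:2].round(4),np.degrees(s.x[2]).round(2),s.fun.round(1))
v=s.x;R=np.array([[np.cos(v[2]),-np.sin(v[2])],[np.sin(v[2]),np.cos(v[2])]])
canv=[]
x=cv2.resize(im['top'][185:295,145:215],None,fx=5,fy=5,interpolation=2)[:,:,::-1].copy()
y=cv2.resize(im['side'][240:350,155:260],None,fx=5,fy=5,interpolation=2)[:,:,::-1].copy()
for n,c,o in (('top',x,(145,185)),('side',y,(155,240))):
    for q in [(-.092,0),(0,0.0245),(0,-.0245),(.109,.042),(.109,-.042),(.130,.0435),(.13,-.0435)]:
        w=R@q+v[:2];u=(proj(n,[*w,.02])-o+.5)*5;cv2.circle(c,tuple(int(i) for i in u),4,(0,0,255),-1)
cv2.imwrite('pics/c.png',np.hstack([x[:520],y[:520,:440]]))
print(bot.get_obs()['time'])
E
```

```text
roll top 0.67 [279.7 206. ] 240 [272.2 197.7 286.4 215. ]
roll top 0.47 [251.5 254.8] 211 [245.3 247.7 259.  262. ]
roll side 0.95 [297.1 241.1] 419 [285.4 230.  304.8 251.4]
roll side 0.88 [271.3 188.6] 327 [260.7 180.6 281.4 199.7]
roll side 0.55 [312.5 180.2] 193 [304.7 176.2 323.2 188.3]Traceback (most recent call last):
  File "<stdin>", line 20, in <module>
    return func(*args, **kwargs)
    result = trf(vector_fun.fun, vector_fun.jac, x0, f0, J0, lb, ub, ftol, xtol,
                 gtol, max_nfev, x_scale, loss_function, tr_solver,
                 tr_options.copy(), verbose, callback=callback_wrapped)
    return trf_no_bounds(
        fun, jac, x0, f0, J0, ftol, xtol, gtol, max_nfev, x_scale,
        loss_function, tr_solver, tr_options, verbose, callback=callback)
    f_new = fun(x_new)
    self._update_fun()
    ~~~~~~~~~~~~~~~~^^
    self.f = self.fun_wrapped(xp_copy(self.x))
             ~~~~~~~~~~~~~~~~^^^^^^^^^^^^^^^^^
    return np.atleast_1d(self.fun(x))
                         ~~~~~~~~^^^
    return self.f(x, *self.args, **self.kwargs)
           ~~~~~~^^^^^^^^^^^^^^^^^^^^^^^^^^^^^^
  File "<stdin>", line 19, in <lambda>
  File "fit.py", line 6, in cen
    h=cv2.convexHull(np.array([proj(n,p) for p in pts],np.float32));m=cv2.moments(h)
                               ~~~~^^^^^
  File "h.py", line 14, in proj
    c=bot.get_calibration(n);K=np.array(c['intrinsics']);T=np.array(c['pose'])
ValueError: time passes only in moves, steps and waits
```

```bash
python3 - <<'E'
s=open('h.py').read()
s=s.replace("c=bot.get_calibration(n);K=np.array(c['intrinsics']);T=np.array(c['pose'])","K,T=cal(n)")
s=s.replace("def pic","import functools\n@functools.cache\ndef cal(n):\n    c=bot.get_calibration(n);return np.array(c['intrinsics']),np.array(c['pose'])\ndef pic",1)
open('h.py','w').write(s)
E
python3 - <<'E'
from fit import *
im={n:cv2.imread('pics/'+f)[:,:,::-1] for n,f in (('top','a.png'),('side','b.png'))}
def solve(f,x0,**k): return least_squares(f,x0,diff_step=1e-3,**k)
ob={'roll':{'top':(279.7,206.),'side':(271.3,188.6)},'dark_roll':{}}
for n in im:
    m=bot.masks_of(n,'dark_roll')
    if m: ys,xs=np.nonzero(m[0]['pixels']);ob['dark_roll'][n]=np.array([xs.mean(),ys.mean()]);print(n,ob['dark_roll'][n])
for t in ob:
  for ns in (['top'],['side'],['top','side']):
    if not all(n in ob[t] for n in ns): continue
    s=solve(lambda v:np.concatenate([cen(n,cyl(v[0],v[1],.025,.015,.053))[0]-ob[t][n] for n in ns]),[.58,.02]);print(t,ns,s.x.round(4),s.fun.round(1))
S={}
for n in im:
    g=im[n].max(2)
    lab=cv2.connectedComponentsWithStats((g<62).astype(np.uint8),connectivity=8)
    for k,w in (('a',(.470,.3135)),('b',(.460,.264))):
        u=proj(n,[*w,.02])
        best=min(range(1,lab[0]),key=lambda i:np.hypot(*(lab[3][i]-u))+(100 if lab[2][i,4]<15 else 0))
        S[n,k]=lab[3][best];print(n,k,u.round(1),lab[3][best].round(1),lab[2][best])
def sl(v,k):
    x,y,p=v;s=1 if k=='a' else -1;o=[];th=np.radians(4.65)*s
    for l in(-.04,.04):
        for b in(-.0035,.0035):
            for z in(.005,.029):
                X=l*np.cos(th)-b*np.sin(th);Y=s*.0245+l*np.sin(th)+b*np.cos(th)
                o.append((x+X*np.cos(p)-Y*np.sin(p),y+X*np.sin(p)+Y*np.cos(p),z))
    return o
M={('top','a'):(159.1,209.6),('top','b'):(190.6,216.0),('side','a'):(169.2,284.5)}
def f(v,ns):
    r=[];x,y,p=v;R=np.array([[np.cos(p),-np.sin(p)],[np.sin(p),np.cos(p)]])
    for n in ns:
        for k in 'ab':
            r.append(cen(n,sl(v,k))[0]-S[n,k])
            if (n,k) in M:
                q=R@[.109,.042*(1 if k=='a' else -1)];r.append(.5*(proj(n,[x+q[0],y+q[1],.017])-M[n,k]))
    return np.concatenate(r)
for ns in (['top'],['side'],['top','side']):
    s=solve(f,[.468,.289,-.14],args=(ns,));print(ns,s.x[:2].round(4),np.degrees(s.x[2]).round(2),s.fun.round(1))
v=s.x;R=np.array([[np.cos(v[2]),-np.sin(v[2])],[np.sin(v[2]),np.cos(v[2])]])
x=cv2.resize(im['top'][185:289,145:215],None,fx=5,fy=5,interpolation=2)[:,:,::-1].copy()
y=cv2.resize(im['side'][245:349,155:245],None,fx=5,fy=5,interpolation=2)[:,:,::-1].copy()
for n,c,o in (('top',x,(145,185)),('side',y,(155,245))):
    for q in [(-.092,0),(0,0.0245),(0,-.0245),(.109,.042),(.109,-.042),(.130,.0435),(.13,-.0435)]:
        u=(proj(n,[*(R@q+v[:2]),.02])-o+.5)*5;cv2.circle(c,tuple(int(i) for i in u),4,(0,0,255),-1)
cv2.imwrite('pics/c.png',np.hstack([x,y]))
print(bot.get_obs()['time'])
E
```

```text
top [243.68859649 206.73684211]
side [244.78989362 212.41489362]
roll ['top'] [ 0.585  -0.0367] [-0. -0.]
roll ['side'] [ 0.5837 -0.0316] [-0.  0.]
roll ['top', 'side'] [ 0.5848 -0.0345] [-0.7  0.1  0.4 -0.8]
dark_roll ['top'] [0.5842 0.0679] [-0. -0.]
dark_roll ['side'] [0.581  0.0737] [ 0. -0.]
dark_roll ['top', 'side'] [0.583  0.0706] [-0.9  0.4  0.2 -1.1]
top a [160.7 247. ] [159.4 246.5] [158 234   4  26  45]
top b [177.5 250.3] [177. 249.] [173 236   9  27  82]
side a [209.1 310.1] [207.2 312.6] [193 298  29  30 210]
side b [229.4 296.5] [226.6 295.6] [216 283  22  26  62]
['top'] [0.4669 0.2921] -10.35 [ 0.6  0.2  1.  -0.3 -0.7  0.5 -0.8 -1.1]
['side'] [0.4692 0.2916] -5.48 [ 0.8 -1.1 -1.  -0.3 -0.3  1.3]
['top', 'side'] [0.4682 0.2919] -7.94 [ 0.6  0.1  0.2 -0.3 -0.5 -0.3 -1.5 -1.7  0.7 -1.  -0.2 -1.   0.3  2. ]
1.7
```

View pics/c.png

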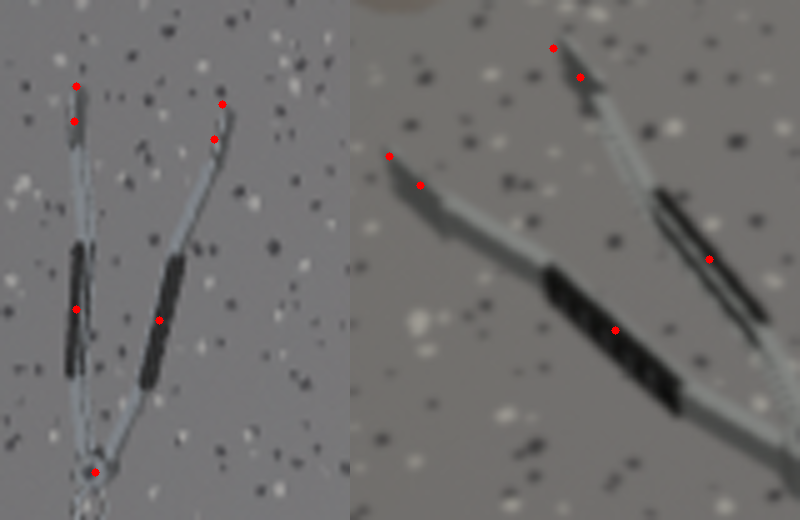

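The red model points lie on the sleeves, hinge and tips, within about 1.5 px. Tip b suggests a heading of about -9°. I'm starting the move.

```bash
cat > go.py <<'E'
import sys,numpy as np
from h import bot
from scipy.spatial.transform import Rotation as R
def main(x,y,z,yaw):
    o=bot.get_obs();Rt=R.from_euler('xyz',o['tcp_rot'],degrees=True)
    d=Rt.inv().apply(np.array([x,y,z])-o['ee_pos'])*100
    rv=(Rt.inv()*R.from_euler('xyz',[180,0,yaw],degrees=True)).as_rotvec()
    print('t',round(o['time'],2),'pos',np.round(o['ee_pos'],4),'rpy',np.round(o['tcp_rot'],2),'open',round(o['opening'],4),'F',np.round(o['wrist_force'],1),'q',np.round(o['q'],0))
    print('shift cm',d.round(2),'turn',rv.round(3))
main(*map(float,sys.argv[1:5]))
E
python3 -m pendant '[[[1.5,-3.5,0,0,0,0.111,100],[1.5,-3.5,0,0,0,0.111,100],[1.5,-3.5,0,0,0,0.111,100],[1.5,-3.5,0,0,0,0.111,100],[1,-3.5,0,0,0,0.111,100]]]' 20; python3 go.py .468 .2905 .15 -9
```

```text
time: 2.12
ee_pos: [0.2502, -0.3241, 0.2261]
tcp_rot: [-179.7, 0.3, -10.2]
wrist_force: [0.5, 0.6, 0.6]
opening: 0.0854
t 2.12 pos [ 0.2502 -0.3241  0.2261] rpy [-179.7     0.28  -10.18] open 0.0854 F [0.5 0.6 0.6] q [-52. -14.  -8.  96.   0. 138.]
shift cm [ 10.61 -64.3    7.9 ] turn [-0.005  0.005 -0.021]
```

```bash
cat >> go.py <<'E'
def sug(x,y,z,yaw,step=3.5,turn=.12,n=5):
    """suggest shifts/turns for next rows: straight line, turn about z"""
    o=bot.get_obs();p=np.array(o['ee_pos']);Rt=R.from_euler('xyz',o['tcp_rot'],degrees=True)
    cur=o['tcp_rot'][2];left=np.radians((yaw-cur) if len(sys.argv)<6 else float(sys.argv[5]))
    for i in range(n):
        e=np.array([x,y,z])-p;L=np.linalg.norm(e);d=e*min(1,step/100/max(L,1e-9))
        a=np.clip(left,-turn,turn);s=Rt.inv().apply(d)*100
        print('[%.1f,%.1f,%.1f,0,0,%.3f]'%(*s,-a),end=' ')
        p=p+d;left-=a;Rt=R.from_rotvec([0,0,a])*Rt
    print()
sug(*map(float,sys.argv[1:5]))
E
python3 go.py .468 .2905 .2 171 181
```

```text
t 2.12 pos [ 0.2502 -0.3241  0.2261] rpy [-179.7     0.28  -10.18] open 0.0854 F [0.5 0.6 0.6] q [-52. -14.  -8.  96.   0. 138.]
shift cm [ 10.59 -64.33   2.9 ] turn [0.007 0.008 3.121]
[0.6,-3.5,0.2,0,0,-0.120] [1.0,-3.4,0.2,0,0,-0.120] [1.4,-3.2,0.2,0,0,-0.120] [1.7,-3.0,0.1,0,0,-0.120] [2.1,-2.8,0.1,0,0,-0.120]
```

```bash
python3 -m pendant '[[[0.9,-3.5,0.1,0,0,-0.12,100],[1.3,-3.4,0.1,0,0,-0.12,100],[1.7,-3.2,0.1,0,0,-0.12,100],[2.0,-3.0,0.1,0,0,-0.12,100],[2.3,-2.8,0.1,0,0,-0.12,100]]]'>/dev/null; python3 go.py .468 .2905 .2 171 147
```

```text
t 2.53 pos [ 0.3248 -0.1511  0.2226] rpy [-1.7981e+02 -9.0000e-02  2.4180e+01] open 0.0851 F [ 1.9 -0.4  0.4] q [-25. -21. -14.  97.   0. 131.]
shift cm [ 31.14 -34.41   2.42] turn [ 1.000e-03 -5.000e-03 -2.563e+00]
[2.3,-2.6,0.2,0,0,-0.120] [2.6,-2.3,0.2,0,0,-0.120] [2.9,-2.0,0.2,0,0,-0.120] [3.1,-1.6,0.2,0,0,-0.120] [3.3,-1.2,0.2,0,0,-0.120]
```

```bash
python3 -m pendant '[[[2.3,-2.6,0.1,0,0,-0.12,100],[2.6,-2.3,0.1,0,0,-0.12,100],[2.9,-2.0,0.1,0,0,-0.12,100],[3.1,-1.6,0.1,0,0,-0.12,100],[3.3,-1.2,0.1,0,0,-0.12,100]]]'>/dev/null; python3 go.py .468 .2905 .2 171 113
```

```text
t 2.95 pos [0.3769 0.025  0.2194] rpy [179.82  -0.29  60.03] open 0.0857 F [ 1.  -0.9  0.2] q [  4. -19. -13.  96.   0. 124.]
shift cm [27.54 -5.38  2.06] turn [ 0.007 -0.    -1.937]
[3.4,-0.7,0.3,0,0,-0.120] [3.5,-0.3,0.3,0,0,-0.120] [3.5,0.2,0.3,0,0,-0.120] [3.4,0.6,0.3,0,0,-0.120] [3.3,1.0,0.3,0,0,-0.120]
```

```bash
python3 -m pendant '[[[3.4,-0.7,0.2,0,0,-0.12,100],[3.5,-0.3,0.2,0,0,-0.12,100],[3.5,0.2,0.2,0,0,-0.12,100],[3.4,0.6,0.2,0,0,-0.12,100],[3.3,1.0,0.2,0,0,-0.12,100]]]'>/dev/null; python3 go.py .468 .2905 .2 171 77
```

```text
t 3.37 pos [0.4322 0.2005 0.2115] rpy [ 1.794e+02 -1.700e-01  9.586e+01] open 0.0852 F [ 0.5 -0.5  0.4] q [ 25.  -6.  -3.  92.  -0. 109.]
shift cm [8.59 4.47 1.22] turn [ 0.011  0.004 -1.311]
[3.1,1.6,0.4,0,0,-0.120] [2.9,2.0,0.4,0,0,-0.120] [2.1,1.8,0.3,0,0,-0.120] [0.0,0.0,0.0,0,0,-0.120] [0.0,0.0,0.0,0,0,-0.120]
```

```bash
python3 -m pendant '[[[3.1,1.6,0.4,0,0,-0.12,100],[2.9,2.0,0.4,0,0,-0.12,100],[1.8,1.6,0.4,0,0,-0.12,100],[0,0,0,0,0,-0.12,100],[0,0,0,0,0,-0.12,100]]]'>/dev/null; python3 -m pendant '[[[0,0,1,0,0,-0.12,100],[0,0,1,0,0,-0.12,100],[0,0,1,0,0,-0.12,100],[0,0,1,0,0,-0.12,100],[0,0,1,0,0,-0.12,100]]]'>/dev/null; python3 go.py .468 .2905 .05 171
```

```text
t 4.2 pos [0.4694 0.303  0.1465] rpy [179.55   0.55 167.45] open 0.0853 F [ 0.2 -0.1  0.2] q [33.  5.  0. 85. -0. 45.]
shift cm [-0.05 -1.32  9.64] turn [ 0.008  0.01  -0.062]
[-0.0,-0.5,3.5,0,0,-0.062] [0.0,-0.5,3.5,0,0,-0.000] [0.0,-0.4,2.7,0,0,-0.000] [0.0,0.0,0.0,0,0,-0.000] [0.0,0.0,0.0,0,0,-0.000]
```

```bash
python3 -m pendant '[[[0,-0.6,3,0.004,0.005,-0.06,100],[0,-0.4,3,0.004,0.005,0,100],[0,-0.2,2,0,0,0,100],[0,0,1,0,0,0,100],[0,0,1,0,0,0,100]]]'>/dev/null; python3 go.py .468 .2905 .003 171
```

```text
t 4.62 pos [0.4681 0.2916 0.0432] rpy [1.7993e+02 1.0000e-01 1.7161e+02] open 0.0854 F [0.4 0.8 0.1] q [ 32.   6. -10.  74.  -0.  40.]
shift cm [-0.   -0.11  4.02] turn [0.001 0.002 0.011]
[-0.0,-0.1,3.5,0,0,0.011] [-0.0,-0.0,0.5,0,0,-0.000] [0.0,0.0,0.0,0,0,-0.000] [0.0,0.0,0.0,0,0,-0.000] [0.0,0.0,0.0,0,0,-0.000]
```

```bash
python3 -m pendant '[[[0,-0.1,1.5,0,0,0.01,100],[0,0,1.2,0,0,0,100],[0,0,0.8,0,0,0,100],[0,0,0.4,0,0,0,100],[0,0,0.2,0,0,0,100]]]'; python3 -m pendant '[[[0,0,0.1,0,0,0,75],[0,0,0,0,0,0,75],[0,0,0,0,0,0,70],[0,0,0,0,0,0,66],[0,0,0,0,0,0,63]]]'; python3 go.py .468 .2905 .003 171;python3 - <<'E'
from h import *
a=bot.camera('top')[185:289,135:225];b=bot.camera('side')[245:349,155:245]
cv2.imwrite('pics/d.png',cv2.resize(np.hstack([a,b]),None,fx=4.4,fy=4.4,interpolation=2)[:,:,::-1])
E
```

```text
time: 5.03
ee_pos: [0.4686, 0.2915, 0.0002]
tcp_rot: [179.9, 0.2, 171.0]
wrist_force: [-0.1, 0.9, 1.0]
opening: 0.0856
time: 5.45
ee_pos: [0.47, 0.2926, 0.0017]
tcp_rot: [179.7, 0.3, 171.1]
wrist_force: [0.5, -0.9, -1.0]
opening: 0.0537
t 5.45 pos [0.47   0.2926 0.0017] rpy [179.74   0.31 171.07] open 0.0537 F [ 0.5 -0.9 -1. ] q [ 32.   7. -13.  69.  -0.  41.]
shift cm [ 0.17 -0.24 -0.13] turn [0.005 0.005 0.001]
[0.2,-0.2,-0.1,0,0,0.001] [0.0,0.0,0.0,0,0,-0.000] [0.0,0.0,0.0,0,0,-0.000] [0.0,0.0,0.0,0,0,-0.000] [0.0,0.0,0.0,0,0,-0.000]
```

View pics/d.png

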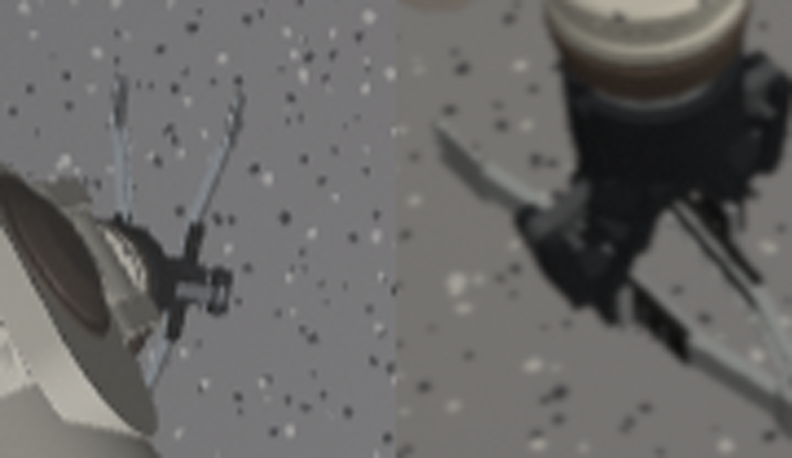

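Both sleeves sit between the pads, and the opening of 53.7 mm is below 56 mm, so the tongs are held lightly. Next I squeeze a little more and lift.

```bash
python3 -m pendant '[[[0,0,0,0,0,0,61],[0,0,0,0,0,0,61],[0,0,-0.5,0,0,0,61],[0,0,-1,0,0,0,61],[0,0,-1.5,0,0,0,61]]]' 22; python3 -m pendant '[[[0,0,-2,0,0,0,61],[0,0,-2,0,0,0,61],[0,0,-2,0,0,0,61],[0,0,-1,0,0,0,61],[0,0,0,0,0,0,61]]]';python3 - <<'E'
from h import *
a=bot.camera('top')[175:289,120:220];b=bot.camera('side')[210:324,145:245]
cv2.imwrite('pics/e.png',cv2.resize(np.hstack([a,b]),None,fx=4,fy=4,interpolation=2)[:,:,::-1])
for n in('top','side'):
    for m in bot.mark_of(n,'tip_a'): print(n,m['uv'],m['confidence'])
E
python3 go.py .475 -.05 .11 185
```

```text
time: 5.97
ee_pos: [0.4679, 0.2912, 0.03]
tcp_rot: [180.0, 0.0, 171.1]
wrist_force: [0.7, -0.7, -1.4]
opening: 0.052
time: 6.38
ee_pos: [0.4679, 0.2913, 0.1086]
tcp_rot: [179.9, 0.2, 171.1]
wrist_force: [0.5, -0.2, -1.3]
opening: 0.0521
top [180.8, 214.9] 0.6
top [153.3, 205.7] 0.58
side [163.2, 248.4] 0.87
t 6.58 pos [0.4667 0.2905 0.1046] rpy [-1.7996e+02 -5.0000e-02  1.7106e+02] open 0.052 F [-0.5 -0.  -1. ] q [32.  4. -5. 81. -0. 41.]
shift cm [ -6.11 -33.51  -0.52] turn [-0.001 -0.001 -0.243]
[-0.6,-3.4,-0.1,0,0,-0.120] [-0.2,-3.5,-0.1,0,0,-0.120] [0.2,-3.5,-0.1,0,0,-0.003] [0.2,-3.5,-0.1,0,0,-0.000] [0.2,-3.5,-0.1,0,0,-0.000]
```

View pics/e.png

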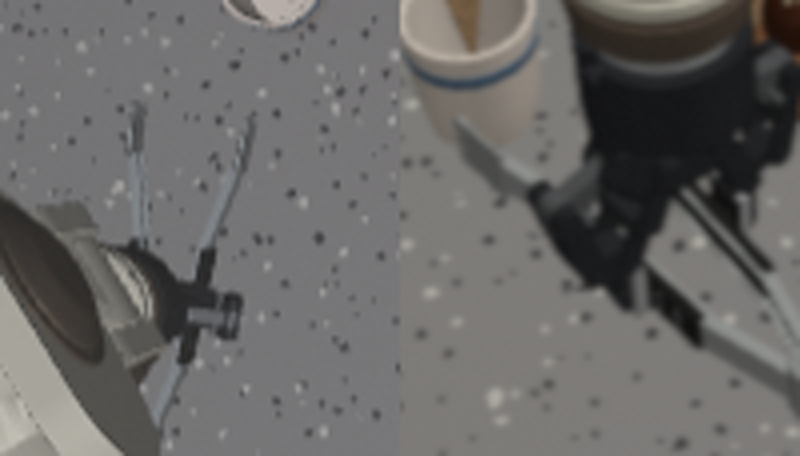

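The tongs are lifted and open, with no visible sag. Now across to the front of the golden roll.

```bash
python3 -m pendant '[[[0.2,-3,-0.3,0,0,-0.08,61],[0.4,-3.3,-0.2,0,0,-0.08,61],[0.7,-3.5,0,0,0,-0.08,61],[0.7,-3.5,0,0,0,0,61],[0.7,-3.5,0,0,0,0,61]]]'; python3 -m pendant '[[[0.5,-3.5,0,0,0,0,61],[0.5,-3.5,0,0,0,0,61],[0.5,-3.5,0,0,0,0,61],[0.5,-3,0,0,0,0,61],[0.5,-2,0,0,0,0,61]]]'>/dev/null;python3 go.py .41 -.05 .06 -175
```

```text
time: 7.0
ee_pos: [0.4354, 0.1213, 0.1016]
tcp_rot: [-179.9, -0.7, -174.0]
wrist_force: [1.2, -0.1, -1.0]
opening: 0.0524
t 7.42 pos [ 0.4209 -0.0443  0.0958] rpy [-179.85   -1.18 -173.95] open 0.052 F [-0.4  0.4 -1.6] q [ -6. -12. -21.  82.  -0. -12.]
shift cm [ 1.07 -0.44  3.6 ] turn [-0.003 -0.021  0.018]
[1.0,-0.4,3.3,0,0,0.018] [0.1,-0.0,0.3,0,0,-0.000] [0.0,0.0,0.0,0,0,-0.000] [0.0,0.0,0.0,0,0,-0.000] [0.0,0.0,0.0,0,0,-0.000]
```

```bash
python3 -m pendant '[[[0.9,-0.4,0.7,0,-0.02,0.018,61],[0.2,0,0.7,0,0,0,61],[0,0,0.7,0,0,0,61],[0,0,0.7,0,0,0,61],[0,0,0,0,0,0,61]]]'; python3 go.py .41 -.05 .04 -175
python3 - <<'E'
from h import *
a=bot.camera('top')[170:270,210:310];b=bot.camera('side')[150:250,225:325]
cv2.imwrite('pics/f.png',cv2.resize(np.hstack([a,b]),None,fx=4,fy=4,interpolation=2)[:,:,::-1])
for n in('top','side'):
  for t in('tip_a','roll_center'):
    for m in bot.mark_of(n,t): print(n,t,np.round(m['uv'],1),round(m['confidence'],2),at(n,m['uv'],.034 if t!='tip_a' else bot.get_obs()['ee_pos'][2]+.016).round(4))
E
```

```text
time: 7.83
ee_pos: [0.407, -0.053, 0.0615]
tcp_rot: [-179.9, -0.4, -175.3]
wrist_force: [-0.4, 0.1, -1.6]
opening: 0.0521
t 7.83 pos [ 0.407  -0.053   0.0615] rpy [-179.88   -0.41 -175.32] open 0.0521 F [-0.4  0.1 -1.6] q [ -7. -14. -26.  78.  -0. -12.]
shift cm [-0.34  0.28  2.14] turn [-0.002 -0.007 -0.006]
[-0.3,0.3,2.1,0,0,-0.006] [0.0,0.0,0.0,0,0,-0.000] [0.0,0.0,0.0,0,0,-0.000] [0.0,0.0,0.0,0,0,-0.000] [0.0,0.0,0.0,0,0,-0.000] 
top tip_a [269.8 231.5] 0.49 [ 0.5119 -0.0066  0.0793]
top tip_a [333.3 169.4] 0.43 [ 0.685  -0.189   0.0793]
top roll_center [317.1 220. ] 0.61 [ 0.5433 -0.145   0.034 ]
top roll_center [252.8 256.7] 0.53 [0.4396 0.0431 0.034 ]
top roll_center [279.3 205.8] 0.48 [ 0.586  -0.0357  0.034 ]
side tip_a [289.6 196.4] 0.92 [0.5059 0.0013 0.0798]
side tip_a [306.7 179.4] 0.71 [ 0.5092 -0.0726  0.0798]
side tip_a [246.9 213.2] 0.42 [0.547  0.1058 0.0798]
side roll_center [297.9 240.1] 0.96 [0.4342 0.0628 0.034 ]
side roll_center [271.9 186.6] 0.6 [ 0.5871 -0.0384  0.034 ]
side roll_center [194.4 171.4] 0.44 [0.7777 0.0454 0.034 ]
side roll_center [313.  178.5] 0.43 [ 0.525  -0.1302  0.034 ]
```

View pics/f.png

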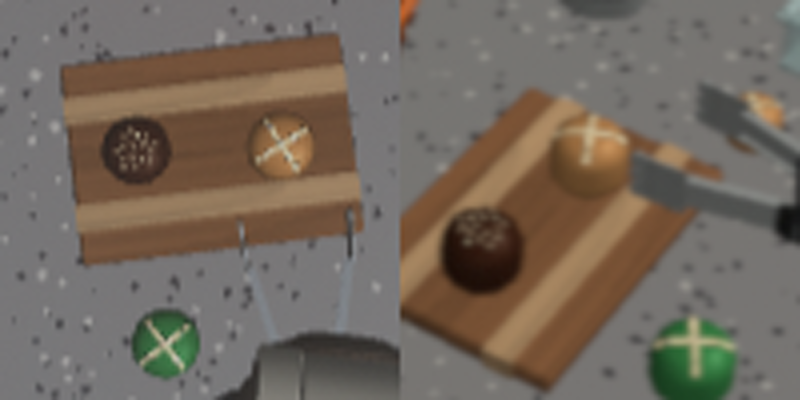

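```bash
cat > tri.py <<'E'
from h import *
def tri(obs):
    A=[];b=[]
    for n,uv in obs:
        o,d=ray(n,uv);d/=np.linalg.norm(d);P=np.eye(3)-np.outer(d,d);A.append(P);b.append(P@o)
    return np.linalg.lstsq(np.vstack(A),np.hstack(b),rcond=None)[0].round(4)
E
python3 - <<'E'
from tri import *
# far top corners of the tip ends: top crop (241,218),(350,208); side crop (633-400,152),(700-400,85)
T=lambda x,y,ox,oy:(ox+x/4-.4,oy+y/4-.4)
for z in (.08,.094): print(z,at('top',T(241,220,210,170),z).round(4),at('top',T(350,210,210,170),z).round(4))
print('endtop a',tri([('top',T(241,220,210,170)),('side',T(633-400,153,225,150))]))
print('endtop b',tri([('top',T(350,210,210,170)),('side',T(699-400,85,225,150))]))
print('mark a',tri([('top',(269.8,231.5)),('side',(289.6,196.4))]))
print('roll', at('top',T(280,147,210,170),.045).round(4))
E
```

```text
0.08 [ 0.5311 -0.007   0.08  ] [ 0.5372 -0.0835  0.08  ]
0.094 [ 0.531  -0.0069  0.094 ] [ 0.537  -0.0826  0.094 ]
endtop a [ 0.5314 -0.0067  0.0859]
endtop b [ 0.5377 -0.0829  0.0843]
mark a [ 0.5116 -0.0068  0.0703]
roll [ 0.5838 -0.0362  0.045 ]
```

```bash
python3 -m pendant '[[[0,0,1,0,0,0,61],[0,0,1,0,0,0,61],[0,0,0.8,0,-0.005,0,61],[0,0,0.3,0,0,0,61],[0,0,0,0,0,0,61]]]';python3 go.py .476 -.043 .029 -175.3
```

```text
time: 8.55
ee_pos: [0.4087, -0.053, 0.0299]
tcp_rot: [-179.8, 0.1, -175.3]
wrist_force: [-0.8, -0.4, -1.2]
opening: 0.0523
t 8.55 pos [ 0.4087 -0.053   0.0299] rpy [-1.7983e+02  1.5000e-01 -1.7526e+02] open 0.0523 F [-0.8 -0.4 -1.2] q [ -7. -13. -30.  74.  -0. -12.]
shift cm [-6.79  0.44  0.11] turn [-0.003  0.003  0.001]
[-3.5,0.2,0.1,0,0,0.001] [-3.3,0.2,0.1,0,0,-0.000] [0.0,0.0,0.0,0,0,-0.000] [0.0,0.0,0.0,0,0,-0.000] [0.0,0.0,0.0,0,0,-0.000]
```

```bash
python3 -m pendant '[[[-1,0.1,0,0,0,0,61],[-1,0.1,0,0,0,0,61],[-1,0.1,0,0,0,0,61],[-1,0.1,0,0,0,0,61],[-1,0,0,0,0,0,61]]]'; python3 -m pendant '[[[-1,0.05,0,0,0,0,61],[-0.7,0,0,0,0,0,61],[0,0,0,0,0,0,61]]]'>/dev/null;python3 go.py .476 -.043 .029 -175.3
python3 - <<'E'
from h import *
a=bot.camera('top')[170:270,210:310];b=bot.camera('side')[150:250,225:325]
cv2.imwrite('pics/g.png',cv2.resize(np.hstack([a,b]),None,fx=4,fy=4,interpolation=2)[:,:,::-1])
E
```

```text
time: 8.97
ee_pos: [0.4596, -0.0446, 0.0293]
tcp_rot: [-179.8, 0.1, -175.3]
wrist_force: [0.8, 0.8, -0.9]
opening: 0.0527
t 9.22 pos [ 0.4807 -0.0421  0.0295] rpy [-1.7983e+02  1.5000e-01 -1.7527e+02] open 0.0521 F [-0.3  0.5 -2. ] q [ -5.  -3. -21.  72.  -0. -10.]
shift cm [ 0.47 -0.05  0.05] turn [-0.003  0.003  0.   ]
[0.5,-0.1,0.0,0,0,0.000] [0.0,0.0,0.0,0,0,-0.000] [0.0,0.0,0.0,0,0,-0.000] [0.0,0.0,0.0,0,0,-0.000] [0.0,0.0,0.0,0,0,-0.000]
```

View pics/g.png

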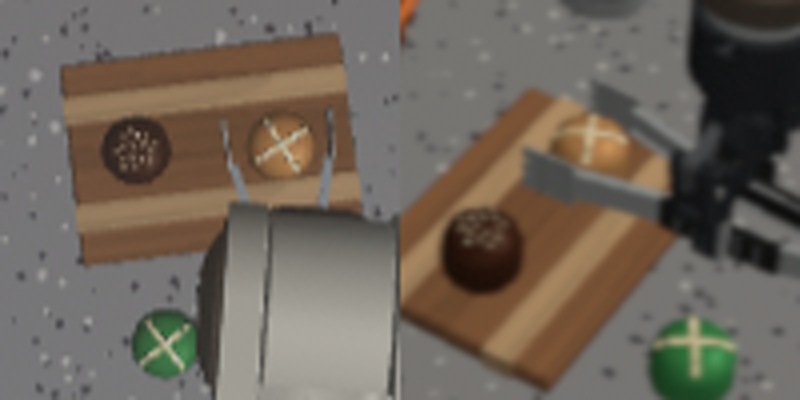

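The tips straddle the golden roll on both sides: in the top crop the inner faces are at x≈229 and 328, the roll at 281. I trim by about 2 mm and pinch.

```bash
python3 -m pendant '[[[0.2,-0.15,0,0,0,0,61],[0,0,0,0,0,0,58],[0,0,0,0,0,0,55],[0,0,0,0,0,0,52],[0,0,0,0,0,0,50]]]' 22; python3 -m pendant '[[[0,0,0,0,0,0,48],[0,0,0,0,0,0,46],[0,0,0,0,0,0,42],[0,0,0,0,0,0,35],[0,0,0,0,0,0,35]]]' 22; python3 -m pendant '[[[0,0,0,0,0,0,35],[0,0,0,0,0,0,35]]]';python3 go.py .476 -.043 .029 -175.3
python3 - <<'E'
from h import *
a=bot.camera('top')[170:270,210:310];b=bot.camera('side')[150:250,225:325]
cv2.imwrite('pics/i.png',cv2.resize(np.hstack([a,b]),None,fx=4,fy=4,interpolation=2)[:,:,::-1])
E
```

```text
time: 9.73
ee_pos: [0.4756, -0.0443, 0.0294]
tcp_rot: [-179.8, 0.0, -175.3]
wrist_force: [-0.4, 0.1, -0.3]
opening: 0.043
time: 10.15
ee_pos: [0.4754, -0.0443, 0.0296]
tcp_rot: [-179.8, 0.1, -175.3]
wrist_force: [-0.2, 0.7, -1.1]
opening: 0.0405
time: 10.32
ee_pos: [0.4753, -0.0443, 0.0295]
tcp_rot: [-179.8, 0.1, -175.3]
wrist_force: [0.1, -0.5, -0.8]
opening: 0.0405
t 10.32 pos [ 0.4753 -0.0443  0.0295] rpy [-1.7983e+02  6.0000e-02 -1.7532e+02] open 0.0405 F [ 0.1 -0.5 -0.8] q [ -5.  -4. -21.  73.  -0. -10.]
shift cm [-0.08  0.13  0.05] turn [-0.003  0.001 -0.   ]
[-0.1,0.1,0.1,0,0,-0.000] [0.0,0.0,0.0,0,0,-0.000] [0.0,0.0,0.0,0,0,-0.000] [0.0,0.0,0.0,0,0,-0.000] [0.0,0.0,0.0,0,0,-0.000]
```

View pics/i.png

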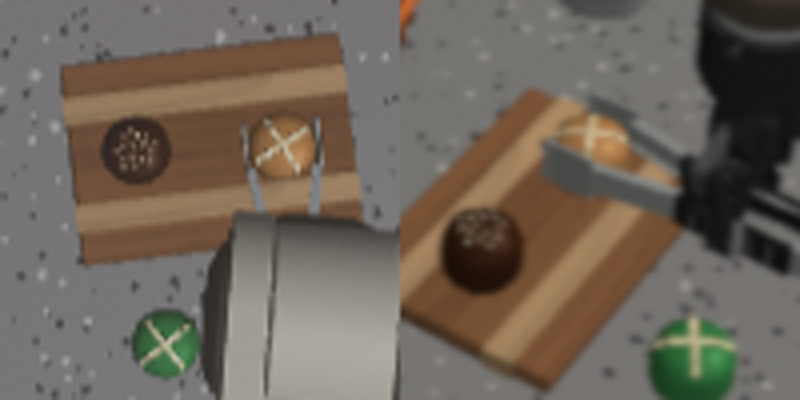

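The opening stopped at 40.5 mm, which is closed on the roll. I lift slowly.

```bash
python3 -m pendant '[[[0,0,0,0,0,0,35],[0,0,-0.3,0,0,0,35],[0,0,-0.6,0,0,0,35],[0,0,-1,0,0,0,35],[0,0,-1.2,0,0,0,35]]]' 25; python3 -m pendant '[[[0,0,-1.5,0,0,0,35],[0,0,-1.5,0,0,0,35],[0,0,-1.5,0,0,0,35],[0,0,-1.5,0,0,0,35],[0,0,-0.5,0,0,0,35]]]'; python3 go.py .38 -.257 .17 146
python3 - <<'E'
from h import *
a=bot.camera('top')[170:270,210:310];b=bot.camera('side')[120:220,225:325]
cv2.imwrite('pics/j.png',cv2.resize(np.hstack([a,b]),None,fx=4,fy=4,interpolation=2)[:,:,::-1])
E
```

```text
time: 10.83
ee_pos: [0.4736, -0.0441, 0.0604]
tcp_rot: [-179.9, -0.2, -175.3]
wrist_force: [0.3, -0.3, -1.4]
opening: 0.0404
time: 11.25
ee_pos: [0.4743, -0.0439, 0.1342]
tcp_rot: [-179.8, 0.0, -175.3]
wrist_force: [-0.0, -0.4, -0.9]
opening: 0.0402
t 11.25 pos [ 0.4743 -0.0439  0.1342] rpy [-1.7984e+02  2.0000e-02 -1.7532e+02] open 0.0402 F [-0.  -0.4 -0.9] q [ -5.  -6. -12.  84.  -0. -10.]
shift cm [ 11.14 -20.47  -3.53] turn [-0.003  0.001  0.675]
[1.7,-3.0,-0.5,0,0,-0.120] [2.0,-2.8,-0.5,0,0,-0.120] [2.3,-2.6,-0.5,0,0,-0.120] [2.6,-2.3,-0.5,0,0,-0.120] [2.9,-1.9,-0.5,0,0,-0.120]
```

View pics/j.png

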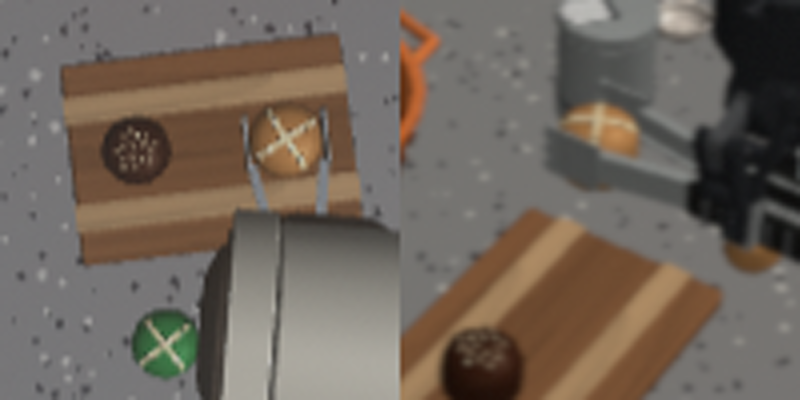

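```bash
sed -i 's/step=3.5,turn=.12/step=2.5,turn=.075/' go.py; python3 go.py .381 -.2565 .17 146 -38.7 | tail -1
```

```text
[1.2,-2.2,-0.4,0,0,0.075] [1.0,-2.3,-0.4,0,0,0.075] [0.8,-2.3,-0.4,0,0,0.075] [0.7,-2.4,-0.4,0,0,0.075] [0.5,-2.4,-0.4,0,0,0.075]
```

```bash
python3 -m pendant '[[[1,-1.2,-0.5,0,0,0.04,35],[1.1,-2.2,-0.6,0,0,0.075,35],[0.9,-2.3,-0.6,0,0,0.075,35],[0.7,-2.3,-0.5,0,0,0.075,35],[0.6,-2.4,-0.4,0,0,0.075,35]]]'; python3 go.py .381 -.2565 .17 146 -19.5 | tail -2
```

```text
time: 11.77
ee_pos: [0.4234, -0.1458, 0.1548]
tcp_rot: [-179.9, -0.3, 165.0]
wrist_force: [0.2, -0.3, -2.2]
opening: 0.0403
shift cm [  1.23 -11.79  -1.49] turn [-0.003 -0.005  0.331]
[0.3,-2.5,-0.3,0,0,0.075] [0.1,-2.5,-0.3,0,0,0.075] [-0.1,-2.5,-0.3,0,0,0.075] [-0.3,-2.5,-0.3,0,0,0.075] [-0.4,-1.9,-0.2,0,0,0.040]
```

```bash
python3 -m pendant '[[[0.3,-2.4,-0.4,0,0,0.075,35],[0.1,-2.3,-0.4,0,0,0.075,35],[-0.1,-2.2,-0.4,0,0,0.075,35],[-0.2,-1.6,-0.3,0,0,0.06,35],[-0.3,-0.9,-0.2,0,0,0.03,35]]]'; python3 -m pendant '[[[0,0,0,0,0,0,35],[0,0,0,0,0,0,35]]]'>/dev/null; python3 go.py .381 -.2565 .17 146
python3 - <<'E'
from tri import *
A=bot.camera('top');B=bot.camera('side')
a=A[195:295,325:425];b=B[80:180,315:415]
cv2.imwrite('pics/k.png',cv2.resize(np.hstack([a,b]),None,fx=4,fy=4,interpolation=2)[:,:,::-1])
for n in('top','side'):
  for t in('roll_center','dish_mouth','tip_a'):
    for m in bot.mark_of(n,t): print(n,t,np.round(m['uv'],1),round(m['confidence'],2),at(n,m['uv'],.05 if 'dish' in t else .17).round(3))
E
```

```text
time: 12.18
ee_pos: [0.3844, -0.2393, 0.1685]
tcp_rot: [-179.7, -0.6, 145.7]
wrist_force: [-0.2, 0.1, -1.9]
opening: 0.04
t 12.35 pos [ 0.3837 -0.2406  0.1674] rpy [-179.72   -0.69  145.55] open 0.0402 F [ 0.2  0.6 -2.3] q [-32.  -8. -10.  89.  -0.   3.]
shift cm [-0.68 -1.46 -0.26] turn [-0.005 -0.012 -0.008]
[-0.7,-1.5,-0.3,0,0,-0.008] [0.0,0.0,0.0,0,0,-0.000] [0.0,0.0,0.0,0,0,-0.000] [0.0,0.0,0.0,0,0,-0.000] [0.0,0.0,0.0,0,0,-0.000] 
top roll_center [384.8 246.2] 0.65 [ 0.471 -0.303  0.17 ]
top roll_center [252.3 254.6] 0.6 [0.453 0.04  0.17 ]
top roll_center [315.8 222.9] 0.58 [ 0.533 -0.126  0.17 ]
top dish_mouth [382.3 242.7] 0.75 [ 0.476 -0.328  0.05 ]
top tip_a [376.2 238.9] 0.96 [ 0.49  -0.281  0.17 ]
top tip_a [393.2 253.7] 0.61 [ 0.451 -0.324  0.17 ]
top tip_a [192.7 171.6] 0.52 [0.672 0.195 0.17 ]
top tip_a [384.3 244. ] 0.42 [ 0.477 -0.302  0.17 ]
side roll_center [297.8 242. ] 0.79 [0.371 0.167 0.17 ]
side roll_center [396.2 143.9] 0.5 [ 0.369 -0.22   0.17 ]
side roll_center [375.1 112.3] 0.38 [ 0.47  -0.304  0.17 ]
side dish_mouth [372.4 147.7] 0.92 [ 0.463 -0.322  0.05 ]
side tip_a [364.4 111.4] 0.79 [ 0.493 -0.291  0.17 ]
side tip_a [383.7 109.3] 0.69 [ 0.46  -0.331  0.17 ]
side tip_a [166.6 235.1] 0.18 [0.569 0.311 0.17 ]
```

View pics/k.png

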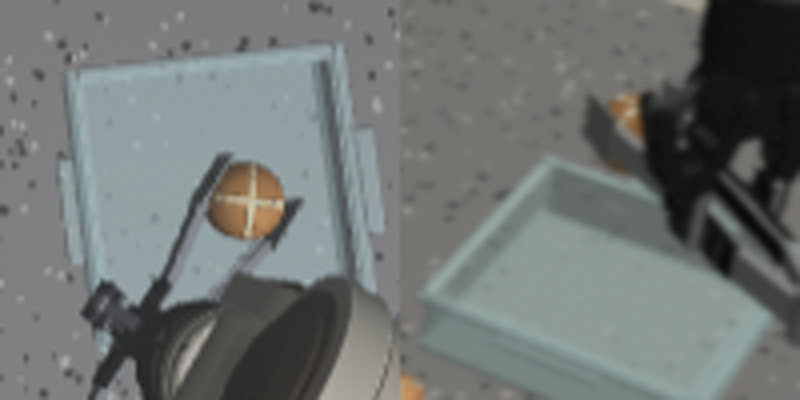

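```bash
python3 -m pendant '[[[-0.3,-0.5,0,0,-0.006,0,35],[-0.3,-0.4,0,0,-0.006,0,35],[-0.3,-0.4,0,0,0,0,35],[0,0,0,0,0,0,35],[0,0,0,0,0,0,35]]]'; python3 - <<'E'
from tri import *
import time
A=bot.camera('top');B=bot.camera('side')
a=A[215:265,355:415];b=B[85:135,345:405]
cv2.imwrite('pics/l.png',cv2.resize(np.hstack([a,b]),None,fx=6.6,fy=6.6,interpolation=2)[:,:,::-1])
R={}
for n in('top','side'):
  for t in('roll_center','tip_a'):
    for m in bot.mark_of(n,t)[:3]:
      if np.hypot(*(at(n,m['uv'],.17)[:2]-[.472,-.32]))<.08: R.setdefault((n,t),[]).append(m['uv']);print(n,t,np.round(m['uv'],1),round(m['confidence'],2))
for t in('roll_center','tip_a'):
  for u in R.get(('top',t),[]):
    for w in R.get(('side',t),[]): print(t,tri([('top',u),('side',w)]))
o=bot.get_obs();print(o['time'],o['ee_pos'],o['tcp_rot'],o['opening'],o['wrist_force'])
E
```

```text
time: 13.17
ee_pos: [0.3846, -0.2574, 0.1682]
tcp_rot: [-179.7, 0.2, 145.7]
wrist_force: [0.6, -0.1, -1.6]
opening: 0.0401
top roll_center [392.4 244.9] 0.56
top tip_a [404.2 251.8] 0.8
top tip_a [383.6 239.8] 0.72
side roll_center [375.2 109.3] 0.48
side tip_a [386.  101.8] 0.77
side tip_a [370.3 108.3] 0.6
roll_center [ 0.4761 -0.3221  0.1675]
tip_a [ 0.4603 -0.3459  0.1849]
tip_a [ 0.4758 -0.3417  0.1627]
tip_a [ 0.4696 -0.3015  0.2029]
tip_a [ 0.4855 -0.2996  0.1778]
13.4667 [ 0.38464992 -0.25687743  0.16819349] [-1.79708780e+02  1.68070782e-01  1.45747489e+02] 0.04046982344408521 [ 0.12717517 -0.09192338 -1.69017325]
```

View pics/l.png

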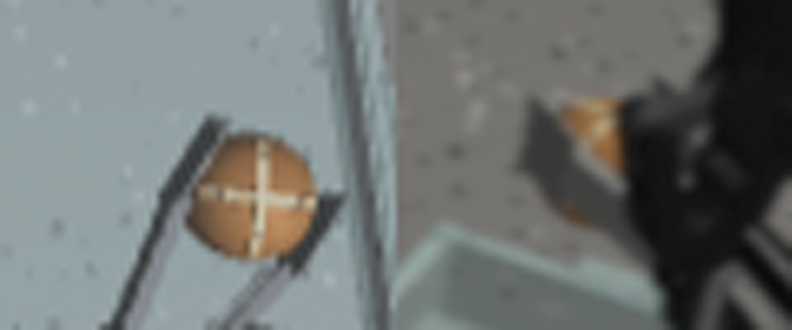

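```bash
python3 - <<'E'
from fit import *
c=(.475,-.321)
for tx,ty in((0,0),):
    P=cyl(*c,.025,.151,.189);print('upright: cross - silhouette centre px',(proj('top',[*c,.189])-cen('top',P)[0]).round(2),'seen [1.1 0.3]')
A=bot.camera('top');B=bot.camera('side');old=cv2.imread('pics/a.png')[:,:,::-1]
for n,x,y in(('dark',245,207),('green',252,257),('small',318,222),('canister',335,165),('cup',194,165),('colander',259,137),('spoon',375,158)):
    s=np.s_[y-12:y+12,x-12:x+12];print(n,np.abs(A[s].astype(int)-old[s]).mean().round(1))
cv2.imwrite('pics/m.png',np.hstack([A[100:300,130:430],B[60:260,140:440]])[:,:,::-1].repeat(1,0))
o=bot.get_obs();print(o['time'],o['ee_pos'],o['opening'],np.abs(o['qd']).max())
E
```

```text
upright: cross - silhouette centre px [1.84 0.2 ] seen [1.1 0.3]
dark 2.5
green 3.3
small 3.6
canister 3.6
cup 4.0
colander 3.6
spoon 4.0
13.5667 [ 0.3846724  -0.25686342  0.16822204] 0.04022044273850936 0.05019313795158552
```

View pics/m.png

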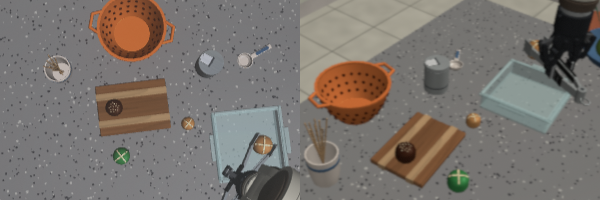

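```bash
python3 -c "
from workcell import bot
print(bot.job_done());o=bot.get_obs();print(o['time'],o['opening'],o['ee_pos'])"
```

```text
the job is handed in; nothing more can be done
None
the job is handed in; nothing more can be done
```

The golden roll is held in the closed tongs over the middle of the glass dish, and I handed the job in at about 13.6 s. I gripped the tongs at the sleeves and came in from the robot's side. I pinched the larger golden roll, the one on the board, with a 22 N squeeze and held it at 25 N. Then I lifted it and carried it to the dish.

Last checks:
- **Position:** the roll's centre is at about (0.476, -0.322, 0.168). My dish centre estimate is about (0.472, -0.320). That puts the roll's underside nearly 10 cm above the rim.
- **Grip:** the gripper opening is steady at 40 mm, and the arm was almost still.
- **Other things:** the dark roll, the green and small golden ones, the canister, cup, colander and spoon look unmoved in the top picture. For the dish I only have its mark positions and the pictures, where I saw no shift.

Less certain:
- **Level:** the offset of the cross on the roll's top differed by 0.7 px from that of a perfectly upright roll. That could be a tilt of up to about 6°, or just image noise.
- **Dish centre:** the network's estimates scattered by about 1 cm, so the centring is only that good.
- **Tips:** the marks put tip a about 7 mm lower than tip b, which I took as noise. The empty tongs also seemed to sag 6 to 8 mm at the tips before the pinch, but not once they held the roll.

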